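# Hang the steel stirrup on the saddler's turning rack

### The job

First turn the small rotating rack until its bare branch points along the white stripe on its foot. Then take the bright steel stirrup standing on the bench and hang it by its arch on that bare branch, leaving the branch over the stripe. Leave the brass stirrup and the glue jar standing where they are.

Things in the scene. Friction and masses are not known exactly. Their poses are not given: they have to be found in the camera images.
- steel_eye (a point): Loose silver-coloured steel stirrup, upright on its tread. Point: centre of the eye, the block atop the arch, gripped from above: 14 (x) x 34 (y) x 32 mm high, 142 mm above the bench. Stirrup 116 mm wide (y), 0.25 to 0.5 kg; tread 42 (x) x 110 mm. Window open along x, 96 mm wide, its rounded peak (arch underside, rests on the branch) 25 mm and its floor 131 mm below the point.
- brass_eye (a point): Bystander: loose brass-yellow stirrup of the same shape and size, standing on the bench; same point and axes. Steel and brass stand on opposite sides of the rack, either way round.
- stand: Fixed green foot of the rack, a 190 mm disc on the bench; origin on the bench, at the rack's upright turning axis. A white stripe 24 mm wide runs outwards on it along the stand's own -x, roughly towards the robot, and on as a flat tongue to 155 mm from the axis. The rack's hub above it is 26 mm thick, its knob top 223 mm above the bench.
- rack (a joint): Turn of the rack about the upright axis, rad, positive counterclockwise from above; 0 when the bare branch lies over the white stripe (along the stand's -x). Starts at 0.8 to 1.9; stays where it is left (friction 0.08 N m). Three branches 120 degrees apart; the other two carry dark stirrups fixed to the rack.
- branch_tip (a point): Centre of the red cap on the bare branch's upturned end, a handle to pinch or push: upright, 14 mm diameter, 24 mm high, 202 mm above the bench, 125 mm from the turning axis; its x points to the axis. Branch: 10 mm bar, its top 27 mm below this point at 55 mm inwards, 22 mm at 5 mm inwards, where it turns up. A hung stirrup's eye is about level with the point, some 50 mm inwards.
- jar: Bystander: loose amber glue jar with green lid, 68 mm in diameter, 75 mm high, origin at its underside.
Mind the look-alikes: they are no part of the job. Several things look just like the part that bears steel_eye: the one meant starts farthest from the robot's base.

How it is judged:
On the way:
1. the bare branch is turned over the white stripe (within 10 degrees) while the steel stirrup still stands in its place (value of joint rack between -0.18 and 0.18 rad and distance of steel_eye from where it was at the start of the episode below 0.03 m), for 0.2 s.
At the end, for the whole second after the job is handed in: Steel stirrup hangs by its arch on the bare branch: eye 5 to 95 mm inwards of the cap, within 20 mm sideways, 12 mm below to 22 mm above the cap's centre, upright within 15 degrees; rack still, bare branch within 15 degrees of the white stripe (x of steel_eye in the frame of branch_tip between 0.005 and 0.095 m and y of steel_eye in the frame of branch_tip between -0.02 and 0.02 m and z of steel_eye in the frame of branch_tip between -0.012 and 0.022 m and angle between steel_eye's own z axis and vertical below 0.26 rad and value of joint rack between -0.26 and 0.26 rad and velocity of joint rack between -0.1 and 0.1 rad/s); the robot touches nothing.
It fails at once if the brass stirrup is moved more than 30 mm or tipped (distance of brass_eye from where it was at the start of the episode above 0.03 m or angle between brass_eye's own z axis and vertical above 0.5 rad).
It fails at once if the glue jar is moved more than 30 mm or tipped (distance of jar from where it was at the start of the episode above 0.03 m or angle between jar's own z axis and vertical above 0.5 rad).
It also fails if it takes over 56 s, if anything falls off the work surface, if the arm or the gripper's body presses on something with over 40 N, if the wrist force passes 120 N, or if a joint passes its speed limit or range.

### The arm

A 7-joint arm with a two-finger parallel gripper is mounted at the origin on the work surface. World frame = base frame: x ahead of the robot, y to its left, z up, the work surface at z = 0. Lengths are in m, angles in rad, forces in N, time in s.
With the tool pointing down it reaches from about 0.35 to 0.9 m from the base axis. Payload 8.1 kg.
Tool frame: the origin (TCP) lies at the centre of the arm's flange, where the gripper is bolted on; the fingertips stand 178 mm ahead of it and the grasp point (between the pads) lies 159 mm ahead of it; x points along the fingers, z is the direction in which the jaws open and shut, and the axes are right-handed (so a half turn about x gives the same grasp; the last joint's range is limited). The gripper opens to 92 mm and grips with 3 to 60 N. Pads are 19 mm wide; open, the fingers measure 130 mm over their backs; the gripper's body (75 mm by 190 mm) begins 47 mm behind the grasp point.
Start: joints at [-1.22, 0.434, 0.025, 1.573, -0.012, 1.134, -0.075], TCP at [0.274, 0.562, 0.405] pointing down, gripper open.
Joint ranges: [-2.62, 2.62], [-0.44, 2.09], [-1.27, 1.32], [0.08, 2.57], [-1.32, 4.46], [0.12, 2], [-2.74, 2.74]. Speed limits (rad/s): [2.22, 2.22, 3.01, 3.01, 3.14, 3.14, 3.14].

### API

Orientations are given as a rotation vector (axis times angle).
In Python, from cell import arm, get_image, search_frame, pinpoint gives the robot as it stands.
- The arm moves only by the tool arm_command, never from a script. Its argument "motion" is a list of rows, each a list of 7 numbers: the finger opening in mm, from 0 to 91.8, then the shift along the tool's x, y, z in mm, then the turn, a rotation vector about the tool's x, y, z in degrees. In form: [[fingers, x, y, z, ax, ay, az], ...]. A call has 1 to 5 rows; each row shifts and turns the commanded pose from where the row before left it, along the tool's axes as they then stand; what a row does not reach is not made up. A row lasts 1/8 s, in which the tool goes at most 62.5 mm and 10.7 degrees, less where a joint would pass 70% of its speed; a pose out of reach is approached as far as the arm can. A call with a gripper value outside its range is refused whole. The fingers move at their own pace and stop on an object; "newtons" is the grip in N (left out, the last holds). Time passes only in rows, so rows that do not move let the fingers close. It gives the time, the measured TCP pose, the force and the opening at its end, in the units of the state.
- arm.observe(): the state, without advancing time (a new reading comes with each control period).
- get_image(name): name is "side" or "top" or "wrist"; returns a dict with "frame" (384x512x3 uint8, red, green, blue), "range_z" (384x512 float32, m along the optical axis (not along the pixel's ray), 0 where there is no reading), "K" (3x3 intrinsics, pixels), "origin" and "rotation" of the camera in the world; the wrist camera has in their place "tool_from_camera" (4x4, takes a point from camera to tool coordinates, whose origin is the TCP and whose axes are the tool frame's). Camera axes: x right, y down, z forward; pixel columns grow to the right and rows downward; lengths in m; the calibration is good to about 2 mm. A picture is of the moment at which its call begins: read the wrist's pose just before it.
- arm.sign_off(): hands the job in, once; it reports no verdict.
Trained networks look in the newest picture that a camera, given by its name, has taken for a name from the list of things; names that differ only in an ending like _2 or _b are one class to them, and where a whole thing is asked for, a point or a joint stands for the part that bears it (a point fixed in the world has none). Each returns a list of dicts, best first, with "p" (0 to 1); they miss things now and then, are a little off and sometimes report something else, mostly with a low value. They report only what shows in the picture. A call takes as long as a camera call. They do not tell look-alikes from the thing itself.
- search_frame(camera, target): "point" ([x, y, z] in m, in world coordinates, good to about 4 mm: the middle of the surface that is visible of it).
- pinpoint(camera, target): "point" ([x, y, z] in m, in world coordinates, good to about 4 mm: a listed point, or the origin of a listed thing).
The state is a dict: "clock": time; "joints": joint angles; "dq": joint speeds; "joint_efforts": joint torques, N m; "position": TCP position; "ee_rot": TCP orientation; "force": force on the tool from outside, world axes, zero at the start; "ft_torque": the same for the moment, N m; "width": opening from 0.0 (shut) to 1.0 (fully open).
Only numpy, scipy, OpenCV 4.12 (cv2) and the standard library are available. Lean on these libraries where they do the work, as an engineer would, in place of code of your own. Each camera call takes 0.05 s, during which the arm holds its last target. There are 200 camera calls.

## Working session

There is one attempt and no reset: what is moved stays moved. The work goes in short steps, Python scripts to look and compute and a tool call to move; the robot and the scene stay as the last step left them, time stands still between calls to the robot, and variables do not carry over. Pictures are saved under pics/ and viewed, about 8 in all and at most 12, crops included, and the job is handed in when it is done.

Besides the shell and the picture viewer there is one more tool, called after ">>>" as a command line: name --pt "numbers of a row" for each row, then --argument value for the rest. arm_command: Moves the arm, as the interface text tells. Its arguments: {"type":"object","properties":{"motion":{"type":"array"},"newtons":{"type":"number"}},"required":["motion"]}

```bash
mkdir -p pics; ls; cat > h.py <<'E'
import numpy as np, cv2
from cell import arm, get_image, search_frame, pinpoint
from scipy.spatial.transform import Rotation as R
def save(im,n): cv2.imwrite('pics/'+n,cv2.cvtColor(im,cv2.COLOR_RGB2BGR))
def px(im,p):
    c=np.asarray(im['rotation']).T@(np.asarray(p)-im['origin']); u=np.asarray(im['K'])@c; return (u[:2]/u[2]).round().astype(int)
def cloud(im):
    K=np.asarray(im['K']);z=im['range_z'];v,u=np.mgrid[:z.shape[0],:z.shape[1]]
    P=np.stack([(u-K[0,2])/K[0,0]*z,(v-K[1,2])/K[1,1]*z,z],-1)
    return P@np.asarray(im['rotation']).T+im['origin']
E
python3 - <<'E'
from h import *
s=arm.observe(); print(s['clock'],s['position'],s['ee_rot'],s['width'])
print(R.from_rotvec(s['ee_rot']).as_matrix().round(3))
ims=[]
for c in('top','side'):
    im=get_image(c);ims.append(im['frame']); save(im['frame'],c+'0.png')
    for t in('steel_eye','brass_eye','stand','branch_tip','jar'):
        for d in pinpoint(c,t): print(c,t,round(d['p'],2),np.round(d['point'],3),px(im,d['point']))
E
```

```text
pics
0.0 [0.27394025 0.5615002  0.4039585 ] [-0.86967865  1.3916456   0.86805313] 1.0017362351030288
[[-0.001 -0.899  0.438]
 [-0.001  0.438  0.899]
 [-1.    -0.    -0.002]]Traceback (most recent call last):
  File "<stdin>", line 8, in <module>
  File "h.py", line 6, in px
    c=np.asarray(im['rotation']).T@(np.asarray(p)-im['origin']); u=np.asarray(im['K'])@c; return (u[:2]/u[2]).round().astype(int)
                                                                   ~~~~~~~~~~~~~~~~~~~^~
ValueError: matmul: Input operand 1 does not have enough dimensions (has 0, gufunc core with signature (n?,k),(k,m?)->(n?,m?) requires 1)
```

```bash
sed -i "s/np.asarray(im\['rotation'\])/Rm(im)/g" h.py; cat >> h.py <<'E'
def Rm(im):
    r=np.asarray(im['rotation']); return R.from_rotvec(r).as_matrix() if r.size==3 else r
E
python3 - <<'E'
from h import *
for c in('top','side'):
    im=get_image(c);save(im['frame'],c+'0.png'); print(im['rotation'],im['origin'])
    for t in('steel_eye','brass_eye','stand','branch_tip','jar'):
        for d in pinpoint(c,t): print(c,t,round(d['p'],2),np.round(d['point'],3),px(im,d['point']))
E
```

```text
[-2.17867626  2.21633367 -0.06225378] [ 0.44457075 -0.004477    1.64103573]
top steel_eye 0.88 [0.499 0.316 0.142] [153 201]
top steel_eye 0.83 [0.363 0.342 0.14 ] [145 246]
top steel_eye 0.81 [0.462 0.164 0.143] [203 212]
top steel_eye 0.4 [ 0.506 -0.282  0.143] [349 195]
top brass_eye 0.87 [ 0.506 -0.282  0.141] [349 195]
top stand 0.58 [ 0.627 -0.056  0.002] [273 162]
top branch_tip 0.78 [ 0.569 -0.165  0.203] [312 174]
top jar 0.68 [0.683 0.367 0.002] [146 148]
[-2.34172157  0.27157554 -0.11917607] [ 0.30823985 -0.99268098  1.13626059]
side steel_eye 0.73 [0.496 0.311 0.144] [218 129]
side steel_eye 0.73 [0.354 0.341 0.141] [177 130]
side steel_eye 0.6 [0.462 0.167 0.142] [216 156]
side brass_eye 0.83 [ 0.508 -0.277  0.138] [262 260]
side stand 0.85 [ 0.63  -0.052 -0.001] [281 225]
side branch_tip 0.64 [ 0.572 -0.164  0.201] [275 210]
```

View pics/top0.png

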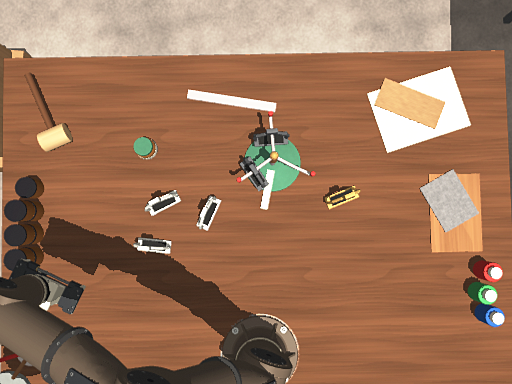

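View pics/side0.png

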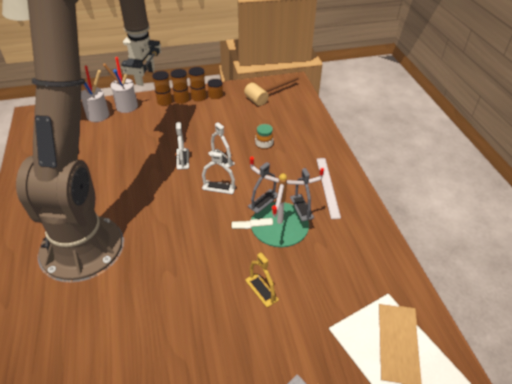

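The top view shows the bare branch's red cap at (312,174), the hub at (273,157), the stripe running to (265,208), the brass stirrup at (342,197) and the jar at (145,148). The steel candidates are at (160,203), (208,213) and (153,245). Their distances from the base are 0.59, 0.49 and 0.50 m, so the one at (160,203) is meant. The side view agrees.

```bash
python3 - <<'E'
from h import *
im=get_image('top'); f=im['frame']; P=cloud(im)
save(cv2.resize(f[95:265,115:375],None,fx=3,fy=3,interpolation=cv2.INTER_CUBIC),'crop0.png')
# stripe
m=(f.min(-1)>170)&(abs(P[...,2])<.02)&(np.hypot(P[...,0]-.628,P[...,1]+.054)<.17)&(P[...,0]<.61)
q=P[m][:,:2]; c=q.mean(0); d=np.linalg.svd(q-c)[2][0]; print('stripe',m.sum(),c,d,q.min(0),q.max(0))
for a in((.628,-.054),): v=c-a; print('from axis ang',np.degrees(np.arctan2(v[1],v[0])),'line ang',np.degrees(np.arctan2(d[1],d[0])))
# knob
m=(abs(P[...,2]-.215)<.012)&(np.hypot(P[...,0]-.628,P[...,1]+.054)<.03); print('knob',m.sum(),P[m].mean(0))
# red cap
h=cv2.cvtColor(f,cv2.COLOR_RGB2HSV); m=((h[...,0]<8)|(h[...,0]>172))&(h[...,1]>150)&(abs(P[...,2]-.205)<.03)
n,l=cv2.connectedComponents(m.astype(np.uint8))
for i in range(1,n): print('red',(l==i).sum(),P[l==i].mean(0))
for n,(x,y) in dict(steel=(.498,.314),s2=(.462,.165),brass=(.507,-.28)).items():
    for lo,hi in((.005,.03),(.12,.17)):
        m=(P[...,2]>lo)&(P[...,2]<hi)&(np.hypot(P[...,0]-x,P[...,1]-y)<.085); q=P[m][:,:2]
        e=np.linalg.svd(q-q.mean(0))[2][0]; r=(q-q.mean(0))@e
        b=cv2.minAreaRect((q*1000).astype(np.float32))
        print(n,lo,m.sum(),q.mean(0).round(4),'yaw of long axis',np.degrees(np.arctan2(e[1],e[0])).round(1),np.ptp(r).round(3),b,P[m][:,2].max())
E
```

```text
stripe 259 [ 0.53390409 -0.03470103] [-0.9756381   0.21938618] [ 0.47156102 -0.05872181] [ 0.60357059 -0.01027642]
from axis ang 168.40943361075693 line ang 167.3270170553662
knob 58 [ 0.62470274 -0.05108441  0.21658086]
red 19 [ 0.74782296 -0.04324629  0.21192539]
red 19 [ 0.56994685 -0.16304769  0.21335602]
red 18 [0.55589508 0.05159863 0.21307626]
red 1 [0.05536146 0.72764292 0.17778248]
red 36 [0.04906513 0.73884242 0.18977628]
steel 0.005 451 [0.4943 0.3095] yaw of long axis -62.0 0.166 ((497.54278564453125, 312.7389831542969), (158.61373901367188, 164.37139892578125), 57.373538970947266) 0.02637205733786474
steel 0.12 67 [0.4994 0.3097] yaw of long axis -62.1 0.034 ((499.88946533203125, 310.5973205566406), (14.23351001739502, 33.305667877197266), 25.663066864013672) 0.16560792949742664
s2 0.005 432 [0.4584 0.16  ] yaw of long axis 154.6 0.167 ((459.5414123535156, 164.30870056152344), (164.02255249023438, 161.830078125), 13.040011405944824) 0.02729486072222631
s2 0.12 64 [0.4636 0.1607] yaw of long axis 155.1 0.04 ((464.9026184082031, 161.64212036132812), (14.7734375, 39.862606048583984), 66.26409912109375) 0.16467726728420073
brass 0.005 447 [ 0.5053 -0.2781] yaw of long axis -64.8 0.164 ((506.9040222167969, -280.2029113769531), (163.39739990234375, 162.27171325683594), 33.9202995300293) 0.025721034033565182
brass 0.12 60 [ 0.5072 -0.2779] yaw of long axis -70.7 0.041 ((506.65850830078125, -276.6721496582031), (13.816596984863281, 40.66548538208008), 20.62541389465332) 0.1651521527848172
```

View pics/crop0.png

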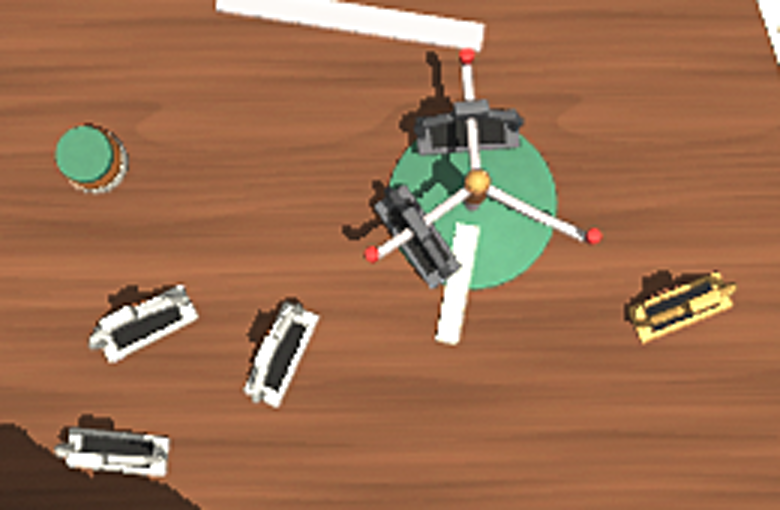

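The crop shows the chosen stirrup at crop (145,322) with its dark tread and the eye to its upper left. The bare cap is at (593,236) and the stripe runs from (465,228) to (447,340). The rack has about 76° to turn clockwise. I'll cage the cap between the fingers and walk it round the arc.

```bash
cat >> h.py <<'E'
def plan(wps,w,L=58,A=10.4):
    "wps: (x,y,grasp z,jaw yaw deg[,max mm per row]) -> rows in rounded tool units; w: opening"
    s=arm.observe(); p=np.array(s['position'])*1000; M=R.from_rotvec(s['ee_rot']).as_matrix()
    psi=np.degrees(np.arctan2(M[1,2],M[0,2])); print('now',s['clock'],p.round(1),'psi',psi.round(1),'xdir',M[:,0].round(3),'F',np.round(s['force'],1),'w',s['width'])
    for W in wps:
        t=np.array([W[0],W[1],W[2]+.159])*1000; l=W[4] if len(W)>4 else L
        n=max(1,int(np.ceil(max(np.linalg.norm(t-p)/l,abs(W[3]-psi)/A)-1e-6)))
        for k in range(n,0,-1):
            d=(t-p)/k; a=np.radians(psi); c,q=np.cos(a),np.sin(a); da=round(-(W[3]-psi)/k,1)
            r=np.round([-d[2],-d[0]*q+d[1]*c,d[0]*c+d[1]*q])
            print([w,*r.astype(int).tolist(),da,0,0])
            p=p+np.array([-r[1]*q+r[2]*c,r[1]*c+r[2]*q,-r[0]]); psi-=da
        print('--',W)
E
python3 - <<'E'
from h import *
plan([(.45,.13,.27,85),(.570,-.164,.265,110),(.570,-.164,.208,110)],50)
E
```

```text
now 0.75 [274.  561.7 404.8] psi 64.0 xdir [ 0.  0. -1.] F [-0.3 -0.3 -0.4] w 0.9971831755395579
[50, -3, -39, -35, np.float64(-2.3), 0, 0]
[50, -3, -37, -36, np.float64(-2.3), 0, 0]
[50, -3, -36, -37, np.float64(-2.3), 0, 0]
[50, -3, -34, -39, np.float64(-2.4), 0, 0]
[50, -2, -32, -40, np.float64(-2.3), 0, 0]
[50, -3, -31, -42, np.float64(-2.4), 0, 0]
[50, -2, -29, -43, np.float64(-2.3), 0, 0]
[50, -3, -27, -44, np.float64(-2.4), 0, 0]
[50, -2, -26, -45, np.float64(-2.3), 0, 0]
-- (0.45, 0.13, 0.27, 85)
[50, 1, -24, -47, np.float64(-4.2), 0, 0]
[50, 1, -21, -49, np.float64(-4.2), 0, 0]
[50, 1, -17, -50, np.float64(-4.2), 0, 0]
[50, 1, -13, -51, np.float64(-4.1), 0, 0]
[50, 0, -10, -52, np.float64(-4.2), 0, 0]
[50, 1, -6, -53, np.float64(-4.1), 0, 0]
-- (0.57, -0.164, 0.265, 110)
[50, 57, 0, 0, np.float64(-0.0), 0, 0]
-- (0.57, -0.164, 0.208, 110)
```

>>> arm_command --pt "50 -3 -39 -35 -2.3 0 0" --pt "50 -3 -37 -36 -2.3 0 0" --pt "50 -3 -36 -37 -2.3 0 0" --pt "50 -3 -34 -39 -2.4 0 0" --pt "50 -2 -32 -40 -2.3 0 0" --newtons 5

```text
clock: 1.38
position: [0.3722, 0.3206, 0.4191]
ee_rot: [-1.023, 1.316, 1.023]
force: [0.9, -0.4, 0.3]
width: 0.553
```

>>> arm_command --pt "50 -3 -31 -42 -2.4 0 0" --pt "50 -2 -29 -43 -2.3 0 0" --pt "50 -3 -27 -44 -2.4 0 0" --pt "50 -2 -26 -45 -2.3 0 0" --pt "50 1 -24 -47 -4.2 0 0"

```text
clock: 2.0
position: [0.4702, 0.0795, 0.4283]
ee_rot: [-1.201, 1.213, 1.2]
force: [0.0, 0.4, 0.2]
width: 0.543
```

>>> arm_command --pt "50 1 -21 -49 -4.2 0 0" --pt "50 1 -17 -50 -4.2 0 0" --pt "50 1 -13 -51 -4.1 0 0" --pt "50 0 -10 -52 -4.2 0 0" --pt "50 1 -6 -53 -4.1 0 0"

```text
clock: 2.62
position: [0.5708, -0.1657, 0.4239]
ee_rot: [-1.464, 1.021, 1.463]
force: [0.4, 0.3, -0.4]
width: 0.547
```

```bash
python3 - <<'E'
from h import *
plan([(.570,-.164,.208,110)],50)
im=get_image('wrist');save(im['frame'],'w1.png')
for c in ('wrist','top'):
  for d in pinpoint(c,'branch_tip'): print(c,d)
E
```

```text
now 2.625 [ 570.8 -165.7  423.9] psi 110.2 xdir [ 0.001  0.    -1.   ] F [ 0.4  0.3 -0.4] w 0.5467760192143248
[50, 57, 0, 2, np.float64(0.2), 0, 0]
-- (0.57, -0.164, 0.208, 110)
top {'point': [0.5697, -0.1637, 0.2016], 'p': 0.92}
```

>>> arm_command --pt "50 57 0 2 0 0 0" --pt "26 0 0 0 0 0 0" --pt "26 0 0 0 0 0 0"

```text
clock: 3.15
position: [0.5699, -0.1619, 0.3682]
ee_rot: [-1.463, 1.022, 1.461]
force: [1.3, -0.0, 0.1]
width: 0.375
```

```bash
python3 - <<'E'
from h import *
a=np.radians(np.arange(236,166,-7.0)); a[-1]=np.radians(169)
plan([(.625+.125*np.cos(t),-.052+.125*np.sin(t),.208,110) for t in a],26)
E
```

```text
now 3.15 [ 569.9 -161.9  368.2] psi 110.0 xdir [ 0.001  0.    -1.   ] F [ 1.3 -0.   0.1] w 0.3746965121018031
[26, 1, 12, 11, np.float64(0.0), 0, 0]
-- (np.float64(0.5551008870661567), np.float64(-0.15562969656938022), 0.208, 110)
[26, 0, 8, 13, np.float64(0.0), 0, 0]
-- (np.float64(0.5429926213761866), np.float64(-0.1463386975278465), 0.208, 110)
[26, 0, 7, 14, np.float64(0.0), 0, 0]
-- (np.float64(0.5321068968153257), np.float64(-0.13564132579485727), 0.208, 110)
[26, 0, 4, 14, np.float64(0.0), 0, 0]
-- (np.float64(0.522605994463876), np.float64(-0.12369705454388077), 0.208, 110)
[26, 0, 3, 15, np.float64(0.0), 0, 0]
-- (np.float64(0.5146315508926341), np.float64(-0.11068394534823636), 0.208, 110)
[26, 0, 2, 15, np.float64(0.0), 0, 0]
-- (np.float64(0.5083024466878497), np.float64(-0.09679599369316255), 0.208, 110)
[26, 0, -1, 15, np.float64(0.0), 0, 0]
-- (np.float64(0.5037130342155004), np.float64(-0.08224023694995844), 0.208, 110)
[26, 0, -3, 16, np.float64(0.0), 0, 0]
-- (np.float64(0.5009317310448347), np.float64(-0.0672336679256434), 0.208, 110)
[26, 0, -4, 14, np.float64(0.0), 0, 0]
-- (np.float64(0.5), np.float64(-0.051999999999999984), 0.208, 110)
[26, 0, -10, 22, np.float64(0.0), 0, 0]
-- (np.float64(0.502296602069042), np.float64(-0.028148875577931876), 0.208, 110)
```

>>> arm_command --pt "22 0 0 0 0 0 0" --pt "22 1 12 11 0 0 0" --pt "22 0 8 13 0 0 0" --pt "22 0 7 14 0 0 0" --pt "22 0 4 14 0 0 0"

```text
clock: 3.78
position: [0.5219, -0.1233, 0.3661]
ee_rot: [-1.462, 1.023, 1.461]
force: [0.7, -1.4, 0.5]
width: 0.238
```

```bash
python3 - <<'E'
from h import *
s=arm.observe(); print(s['position'],s['width'],s['force'])
im=get_image('side')
f=im['frame'];save(cv2.resize(f[150:290,190:370],None,fx=4,fy=4),'side1.png')
for d in pinpoint('side','branch_tip'): print(d)
E
```

```text
[ 0.52192025 -0.12327191  0.36611992] 0.23833207403384374 [ 0.66191095 -1.3730821   0.50068465]
```

>>> arm_command --pt "22 0 3 15 0 0 0" --pt "22 0 2 15 0 0 0" --pt "22 0 -1 15 0 0 0" --pt "22 0 -3 16 0 0 0" --pt "22 0 -4 14 0 0 0"

```text
clock: 4.5
position: [0.4997, -0.0512, 0.3657]
ee_rot: [-1.462, 1.023, 1.462]
force: [-0.1, -0.7, -0.3]
width: 0.239
```

>>> arm_command --pt "22 0 -5 11 0 0 0" --pt "22 0 -5 12 0 0 0" --pt "10 0 0 0 0 0 0" --pt "10 0 0 0 0 0 0" --pt "10 0 0 0 0 0 0" --newtons 4

```text
clock: 5.12
position: [0.5012, -0.0279, 0.3657]
ee_rot: [-1.461, 1.024, 1.461]
force: [-0.5, 0.8, 0.9]
width: 0.145
```

>>> arm_command --pt "40 0 0 0 0 0 0" --pt "40 0 0 0 0 0 0" --pt "40 -20 0 0 0 0 0" --pt "60 -50 0 0 0 0 0"

```text
clock: 5.62
position: [0.5007, -0.0276, 0.4348]
ee_rot: [-1.459, 1.027, 1.465]
force: [1.6, 1.7, 0.6]
width: 0.498
```

```bash
python3 - <<'E'
from h import *
plan([(.52,.12,.28,60),(.500,.311,.21,28),(.500,.311,.148,28,25)],60)
im=get_image('side')
f=im['frame'];save(cv2.resize(f[100:290,150:370],None,fx=3,fy=3),'side2.png')
for d in pinpoint('side','branch_tip')+pinpoint('side','steel_eye')+pinpoint('side','stand'): print(d)
E
```

```text
now 5.625 [500.7 -27.6 434.8] psi 110.0 xdir [-0.005 -0.001 -1.   ] F [1.6 1.7 0.6] w 0.49786399182276175
[60, -1, -14, 26, np.float64(10.0), 0, 0]
[60, -1, -9, 29, np.float64(10.0), 0, 0]
[60, -1, -4, 29, np.float64(10.0), 0, 0]
[60, -1, 2, 30, np.float64(10.0), 0, 0]
[60, 0, 6, 29, np.float64(10.0), 0, 0]
-- (0.52, 0.12, 0.28, 60)
[60, 17, 28, 39, np.float64(8.0), 0, 0]
[60, 18, 34, 34, np.float64(8.0), 0, 0]
[60, 17, 38, 30, np.float64(8.0), 0, 0]
[60, 18, 41, 24, np.float64(8.0), 0, 0]
-- (0.5, 0.311, 0.21, 28)
[60, 21, 0, 0, np.float64(-0.0), 0, 0]
[60, 20, 0, 0, np.float64(-0.0), 0, 0]
[60, 21, 0, 0, np.float64(-0.0), 0, 0]
-- (0.5, 0.311, 0.148, 28, 25)
{'point': [0.5045, -0.0251, 0.2042], 'p': 0.6}
{'point': [0.355, 0.3424, 0.1399], 'p': 0.65}
{'point': [0.4626, 0.1665, 0.1413], 'p': 0.55}
{'point': [0.629, -0.049, 0.0018], 'p': 0.7}
```

View pics/side2.png

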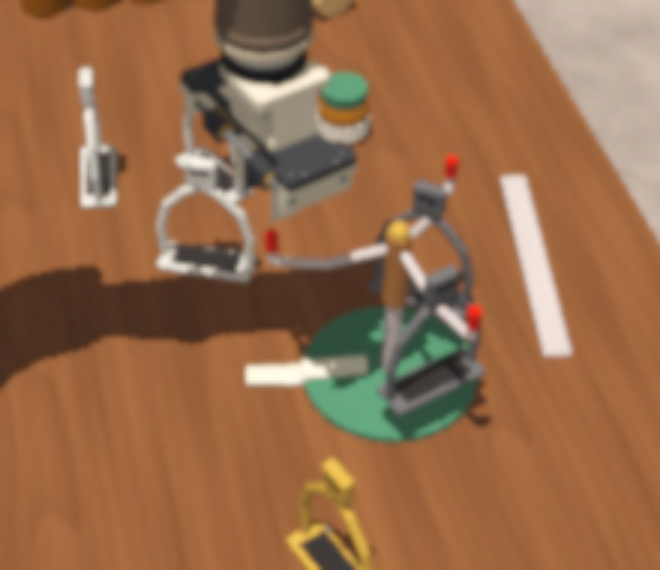

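The branch (cap at crop (270,243)) now lies above the stripe (crop (245–365,375)). Next I go over the steel stirrup.

>>> arm_command --pt "60 -1 -14 26 10 0 0" --pt "60 -1 -9 29 10 0 0" --pt "60 -1 -4 29 10 0 0" --pt "60 -1 2 30 10 0 0" --pt "60 0 6 29 10 0 0"

```text
clock: 6.45
position: [0.5207, 0.1208, 0.4384]
ee_rot: [-0.811, 1.416, 0.811]
force: [-0.2, -0.0, -0.6]
width: 0.651
```

>>> arm_command --pt "60 17 28 39 8 0 0" --pt "60 18 34 34 8 0 0" --pt "60 17 38 30 8 0 0" --pt "60 18 41 24 8 0 0" --pt "60 0 0 0 0 0 0"

```text
clock: 7.08
position: [0.4984, 0.3152, 0.3663]
ee_rot: [-0.388, 1.541, 0.387]
force: [-0.2, -0.7, 0.6]
width: 0.651
```

```bash
python3 - <<'E'
from h import *
plan([(.499,.311,.148,28,25)],60)
s=arm.observe(); im=get_image('wrist');save(im['frame'],'w3.png')
T=np.array(im['tool_from_camera']);M=R.from_rotvec(s['ee_rot']).as_matrix()
im['rotation']=M@T[:3,:3];im['origin']=M@T[:3,3]+s['position'];P=cloud(im)
m=(im['range_z']>0)&(P[...,2]>.135)&(P[...,2]<.17)&(np.hypot(P[...,0]-.499,P[...,1]-.311)<.05)
q=P[m]; print(m.sum(),q.mean(0) if m.any() else '', cv2.minAreaRect((q[:,:2]*1000).astype(np.float32)) if m.any() else '')
for d in pinpoint('wrist','steel_eye'): print('wrist',d)
im=get_image('top')
for t in('branch_tip','stand','brass_eye','steel_eye'): print(t,[(np.round(d['point'],4),d['p']) for d in pinpoint('top',t)])
f=im['frame'];P=cloud(im);h=cv2.cvtColor(f,cv2.COLOR_RGB2HSV); m=((h[...,0]<8)|(h[...,0]>172))&(h[...,1]>150)&(abs(P[...,2]-.205)<.03)
n,l=cv2.connectedComponents(m.astype(np.uint8))
for i in range(1,n): print('red',(l==i).sum(),P[l==i].mean(0))
E
```

```text
now 7.075 [498.4 315.2 366.3] psi 28.3 xdir [-0.005 -0.002 -1.   ] F [-0.2 -0.7  0.6] w 0.6508782298886352
[60, 20, -1, 0, np.float64(0.1), 0, 0]
[60, 20, -1, -1, np.float64(0.1), 0, 0]
[60, 19, -2, 0, np.float64(0.1), 0, 0]
-- (0.499, 0.311, 0.148, 28, 25)
1250 [0.49871596 0.31436422 0.15568722] ((499.8171081542969, 312.0849304199219), (14.257065773010254, 32.44626235961914), 26.445556640625)
wrist {'point': [0.3575, 0.3427, 0.142], 'p': 0.78}
wrist {'point': [0.5006, 0.3089, 0.1411], 'p': 0.71}
branch_tip [(array([ 0.5011, -0.0281,  0.202 ]), 0.77)]
stand [(array([ 6.295e-01, -5.690e-02,  5.000e-04]), 0.71)]
brass_eye [(array([ 0.5079, -0.2799,  0.1413]), 0.59)]
steel_eye [(array([0.4979, 0.3171, 0.1391]), 0.83), (array([0.3607, 0.3417, 0.1465]), 0.47)]
red 21 [0.70807253 0.04121924 0.21198006]
red 22 [ 0.66378881 -0.17040285  0.21004715]
red 12 [ 0.50269563 -0.02667543  0.21583933]
red 41 [0.04929494 0.73785593 0.18812154]
```

View pics/w3.png

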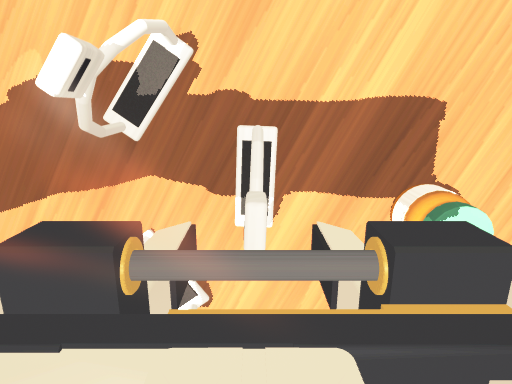

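The wrist view shows the stirrup (257,220) centred and aligned between the open fingers (170 and 340). Neighbours are well clear. Next: grip and lift.

>>> arm_command --pt "60 20 -1 0 0.5 0 0" --pt "60 20 -1 0 0.5 0 0" --pt "60 18 -1 0 0.5 0 0" --pt "4 0 0 0 0 0 0" --pt "4 0 0 0 0 0 0" --newtons 30

```text
clock: 8.05
position: [0.5026, 0.308, 0.3126]
ee_rot: [-0.362, 1.539, 0.363]
force: [0.1, -0.4, 0.2]
width: 0.484
```

>>> arm_command --pt "4 0 0 0 0 0 0" --pt "4 0 0 0 0 0 0" --pt "4 0 0 0 0 0 0"

```text
clock: 8.43
position: [0.5023, 0.3083, 0.312]
ee_rot: [-0.362, 1.54, 0.363]
force: [-0.7, -0.1, 1.2]
width: 0.164
```

```bash
python3 - <<'E'
from h import *
plan([(.4998,.3121,.35,28,45),(.43,-.011,.35,-12,45),(.43,-.011,.268,-12,35)],4)
E
```

```text
now 8.425 [502.3 308.3 312. ] psi 26.5 xdir [ 0.  0. -1.] F [-0.7 -0.1  1.2] w 0.1640798272564335
[4, -39, 1, 0, np.float64(-0.3), 0, 0]
[4, -39, 1, 0, np.float64(-0.3), 0, 0]
[4, -40, 1, 0, np.float64(-0.3), 0, 0]
[4, -39, 1, 0, np.float64(-0.3), 0, 0]
[4, -40, 0, 0, np.float64(-0.3), 0, 0]
-- (0.4998, 0.3121, 0.35, 28, 45)
[4, 0, -32, -27, np.float64(5.0), 0, 0]
[4, 0, -34, -24, np.float64(5.0), 0, 0]
[4, 0, -36, -21, np.float64(5.0), 0, 0]
[4, 0, -37, -18, np.float64(5.0), 0, 0]
[4, 0, -39, -14, np.float64(5.0), 0, 0]
[4, 0, -39, -11, np.float64(5.0), 0, 0]
[4, 0, -40, -7, np.float64(5.0), 0, 0]
[4, 0, -41, -4, np.float64(5.0), 0, 0]
-- (0.43, -0.011, 0.35, -12, 45)
[4, 27, 0, 0, np.float64(0.0), 0, 0]
[4, 28, 0, 0, np.float64(0.0), 0, 0]
[4, 27, 0, 0, np.float64(0.0), 0, 0]
-- (0.43, -0.011, 0.268, -12, 35)
```

>>> arm_command --pt "4 -39 0 0 0 0 0" --pt "4 -39 0 0 0 0 0" --pt "4 -40 0 0 0 0 0" --pt "4 -39 0 0 0 0 0" --pt "4 -40 0 0 0 0 0"

```text
clock: 9.05
position: [0.5019, 0.3081, 0.5096]
ee_rot: [-0.363, 1.541, 0.362]
force: [-0.1, -0.2, -3.0]
width: 0.149
```

>>> arm_command --pt "4 0 -32 -27 5 0 0" --pt "4 0 -34 -24 5 0 0" --pt "4 0 -36 -21 5 0 0" --pt "4 0 -37 -18 5 0 0" --pt "4 0 -39 -14 5 0 0"

```text
clock: 9.68
position: [0.452, 0.1051, 0.5084]
ee_rot: [-0.018, 1.572, 0.018]
force: [0.4, -0.4, -3.3]
width: 0.15
```

>>> arm_command --pt "4 0 -39 -11 5 0 0" --pt "4 0 -40 -7 4 0 0" --pt "4 0 -40 -4 4 0 0" --pt "4 0 0 0 0 0 0" --pt "4 0 0 0 0 0 0"

```text
clock: 10.3
position: [0.4241, -0.0114, 0.5087]
ee_rot: [0.158, 1.565, -0.157]
force: [0.3, 0.1, -4.3]
width: 0.152
```

```bash
python3 - <<'E'
from h import *
plan([(.43,-.011,.35,-12,45),(.43,-.011,.268,-12,35)],4)
im=get_image('side')
f=im['frame'];save(cv2.resize(f[100:290,130:370],None,fx=3,fy=3),'side3.png')
P=cloud(im)
for d in pinpoint('side','steel_eye')+pinpoint('side','branch_tip'): print(d)
s=arm.observe(); im=get_image('wrist')
T=np.array(im['tool_from_camera']);M=R.from_rotvec(s['ee_rot']).as_matrix()
im['rotation']=M@T[:3,:3];im['origin']=M@T[:3,3]+s['position'];W=cloud(im);save(im['frame'],'w4.png')
for n,Q,z in(('side',P,1),('wrist',W,im['range_z']>0)):
  g=np.array(s['position'])-[0,0,.159]; d=(Q-g)@M; m=(abs(d[...,2])<.03)&(abs(d[...,1])<.09)&(d[...,0]>.11)&(d[...,0]<.18)&(z>0)
  q=d[m]; print(n,m.sum(),q.mean(0),q.min(0),q.max(0))
  t=q[q[:,0]>.13]; 
  if len(t): print('tread',t.min(0),t.max(0),t.mean(0))
E
```

```text
now 10.3 [424.1 -11.4 508.7] psi -11.5 xdir [ 0.     0.001 -1.   ] F [ 0.3  0.1 -4.3] w 0.15219213487513716
[4, 0, 2, 6, np.float64(0.5), 0, 0]
-- (0.43, -0.011, 0.35, -12, 45)
[4, 27, 0, 0, np.float64(0.0), 0, 0]
[4, 27, 0, 0, np.float64(0.0), 0, 0]
[4, 28, 0, 0, np.float64(0.0), 0, 0]
-- (0.43, -0.011, 0.268, -12, 35)
{'point': [0.421, -0.0103, 0.3428], 'p': 0.81}
{'point': [0.4625, 0.1659, 0.1413], 'p': 0.76}
{'point': [0.3564, 0.3392, 0.1415], 'p': 0.75}
{'point': [0.5057, -0.0219, 0.2023], 'p': 0.78}
side 337 [ 0.13982641 -0.00427681  0.00020668] [ 0.11103299 -0.05684164 -0.02274583] [0.14797134 0.06044094 0.01943467]
tread [ 0.13065045 -0.05684164 -0.02274583] [0.14797134 0.06044094 0.01943467] [ 0.14129697 -0.00438755  0.00031256]
wrist 2896 [0.14444239 0.01733083 0.00023304] [ 0.13999822 -0.03594485 -0.02076882] [0.15015985 0.05702461 0.02128727]
tread [ 0.13999822 -0.03594485 -0.02076882] [0.15015985 0.05702461 0.02128727] [0.14444239 0.01733083 0.00023304]
```

View pics/side3.png

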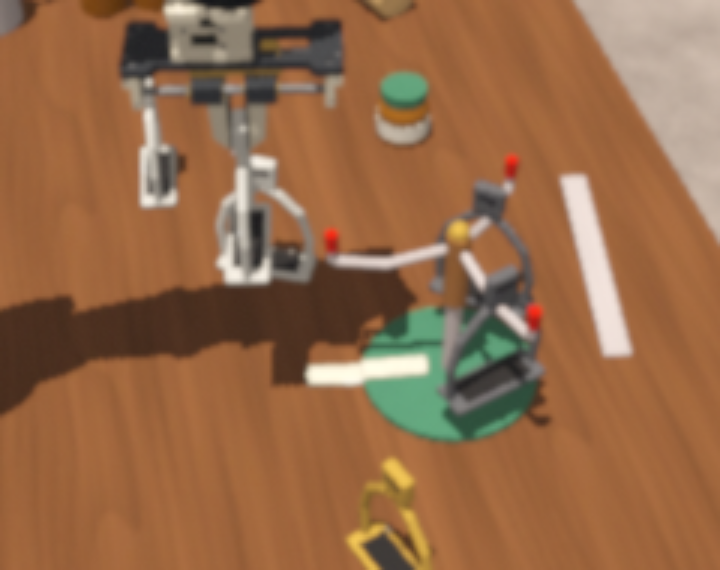

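The side view shows the steel stirrup held upright at crop (265,230), outside the cap at (332,240). Next I lower it, thread it over the branch end and check.

>>> arm_command --pt "4 27 2 6 0.5 0 0" --pt "4 27 0 0 0 0 0" --pt "4 28 0 0 0 0 0" --pt "4 0 0 0 0 0 0"

```text
clock: 11.0
position: [0.4299, -0.0101, 0.4253]
ee_rot: [0.162, 1.568, -0.165]
force: [-0.9, -0.2, -2.1]
width: 0.149
```

```bash
python3 - <<'E'
from h import *
plan([(.5545,-.0374,.268,-12,26),(.5545,-.0374,.213,-12,14)],4)
for d in pinpoint('side','branch_tip'): print(d)
im=get_image('side');print([(np.round(d['point'],4),round(d['p'],2)) for t in('branch_tip','steel_eye') for d in pinpoint('side',t)])
E
```

```text
now 11.0 [429.9 -10.1 425.3] psi -12.0 xdir [-0.004 -0.001 -1.   ] F [-0.9 -0.2 -2.1] w 0.1492565051548249
[4, 0, 0, 26, np.float64(0.0), 0, 0]
[4, 0, 0, 25, np.float64(0.0), 0, 0]
[4, -1, 0, 26, np.float64(0.0), 0, 0]
[4, 0, 0, 25, np.float64(0.0), 0, 0]
[4, -1, -1, 26, np.float64(0.0), 0, 0]
-- (0.5545, -0.0374, 0.268, -12, 26)
[4, 14, 0, 0, np.float64(0.0), 0, 0]
[4, 14, 0, 0, np.float64(0.0), 0, 0]
[4, 14, 0, 0, np.float64(0.0), 0, 0]
[4, 13, 0, 0, np.float64(0.0), 0, 0]
-- (0.5545, -0.0374, 0.213, -12, 14)
{'point': [0.5057, -0.0219, 0.2023], 'p': 0.78}
[(array([ 0.5029, -0.0239,  0.2016]), 0.55), (array([ 0.4234, -0.0104,  0.2581]), 0.84), (array([0.3557, 0.3418, 0.1407]), 0.61), (array([0.4618, 0.169 , 0.1419]), 0.57)]
```

>>> arm_command --pt "4 0 0 20 0 0 0" --pt "4 0 0 27 0 0 0" --pt "4 0 0 27 0 0 0" --pt "4 0 0 27 0 0 0" --pt "4 0 0 26 0 0 0"

```text
clock: 11.82
position: [0.556, -0.0369, 0.4278]
ee_rot: [0.164, 1.563, -0.163]
force: [0.6, -0.2, -2.6]
width: 0.15
```

```bash
python3 - <<'E'
from h import *
plan([(.5545,-.0374,.213,-12,14)],4)
im=get_image('side');save(cv2.resize(im['frame'][120:280,190:370],None,fx=4,fy=4),'side5.png')
print([(np.round(d['point'],4),round(d['p'],2)) for t in('branch_tip','steel_eye') for d in pinpoint('side',t)])
E
```

```text
now 11.825 [556.  -36.9 427.8] psi -12.0 xdir [ 0.002  0.    -1.   ] F [ 0.6 -0.2 -2.6] w 0.15038039171881315
[4, 14, 0, 0, np.float64(0.0), 0, 0]
[4, 14, 0, 0, np.float64(0.0), 0, 0]
[4, 14, 0, -1, np.float64(0.0), 0, 0]
[4, 14, -1, 0, np.float64(0.0), 0, 0]
-- (0.5545, -0.0374, 0.213, -12, 14)
[(array([ 0.5048, -0.0239,  0.1999]), 0.58), (array([0.4644, 0.1646, 0.1434]), 0.96), (array([ 0.5525, -0.0365,  0.2589]), 0.9), (array([0.3553, 0.3437, 0.1403]), 0.78)]
```

View pics/side5.png

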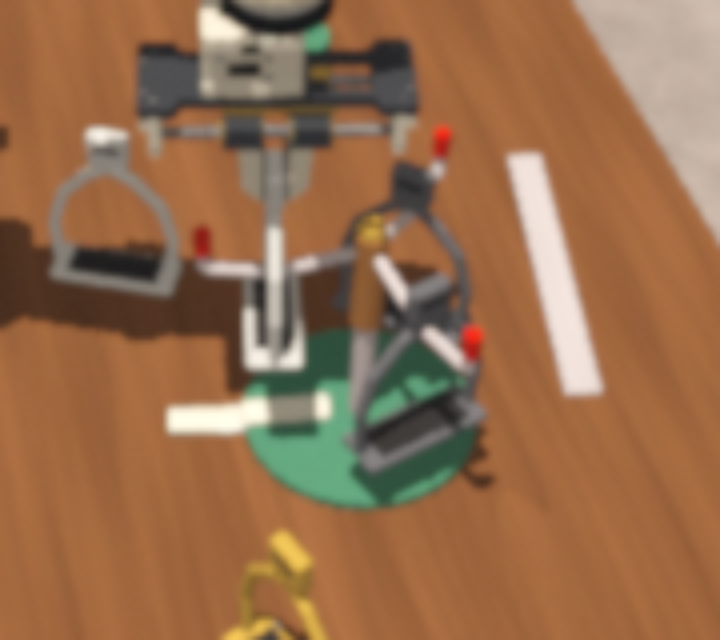

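The stirrup (crop (275,290)) is threaded, with the branch passing through its window. The rack hasn't moved. Now lowering.

>>> arm_command --pt "4 18 0 0 0 0 0" --pt "4 16 0 0 0 0 0" --pt "4 12 0 0 0 0 0" --pt "4 5 0 0 0 0 0" --pt "4 3 0 0 0 0 0"

```text
clock: 12.6
position: [0.5548, -0.0372, 0.373]
ee_rot: [0.165, 1.564, -0.165]
force: [-3.5, -0.4, 10.6]
width: 0.148
```

```bash
python3 - <<'E'
from h import *
plan([],4)
get_image('side');print([(np.round(d['point'],4),round(d['p'],2)) for t in('branch_tip','steel_eye') for d in pinpoint('side',t)])
E
```

```text
now 12.6 [554.8 -37.2 373. ] psi -12.0 xdir [ 0. -0. -1.] F [-3.5 -0.4 10.6] w 0.14779762875694077
[(array([ 0.5039, -0.0263,  0.2001]), 0.79), (array([0.4627, 0.1675, 0.1412]), 0.72), (array([ 0.5507, -0.0343,  0.2041]), 0.63), (array([0.3578, 0.3444, 0.141 ]), 0.57), (array([ 0.5047, -0.0252,  0.2022]), 0.31)]
```

The force reads 10 N upward, so the arch is seated with the eye at 0.204. Release gently and withdraw.

>>> arm_command --pt "4 -1 0 0 0 0 0" --pt "34 0 0 0 0 0 0" --pt "34 0 0 0 0 0 0" --pt "34 0 0 0 0 0 0" --pt "34 0 0 0 0 0 0"

```text
clock: 13.38
position: [0.5547, -0.0371, 0.3738]
ee_rot: [0.165, 1.564, -0.164]
force: [-0.1, 0.6, 0.2]
width: 0.373
```

>>> arm_command --pt "34 -6 0 0 0 0 0" --pt "34 -15 0 0 0 0 0" --pt "34 -35 0 0 0 0 0" --pt "34 -50 0 0 0 0 0" --pt "34 -50 0 0 0 0 0"

```text
clock: 14.0
position: [0.5543, -0.0373, 0.5324]
ee_rot: [0.165, 1.564, -0.165]
force: [0.3, 1.0, 0.4]
width: 0.369
```

>>> arm_command --pt "34 0 45 -30 0 0 0" --pt "34 0 45 -30 0 0 0" --pt "34 0 45 -30 0 0 0" --pt "34 0 45 -30 0 0 0" --pt "34 0 0 0 0 0 0"

```text
clock: 14.62
position: [0.4731, 0.1682, 0.5305]
ee_rot: [0.16, 1.565, -0.157]
force: [0.7, -0.8, -0.5]
width: 0.37
```

```bash
python3 - <<'E'
from h import *
plan([],4)
for c in('side','top'):
    im=get_image(c)
    save(cv2.resize(im['frame'][120:290,190:370] if c=='side' else im['frame'][100:260,120:380],None,fx=3,fy=3),c+'6.png')
    for t in('branch_tip','steel_eye','brass_eye','jar'): print(c,t,[(np.round(d['point'],4),round(d['p'],2)) for d in pinpoint(c,t)])
f=im['frame'];P=cloud(im);h=cv2.cvtColor(f,cv2.COLOR_RGB2HSV); m=((h[...,0]<8)|(h[...,0]>172))&(h[...,1]>150)&(abs(P[...,2]-.205)<.03)
n,l=cv2.connectedComponents(m.astype(np.uint8))
for i in range(1,n): print('red',(l==i).sum(),P[l==i].mean(0))
E
```

```text
now 14.625 [473.1 168.2 530.5] psi -11.6 xdir [-0.     0.002 -1.   ] F [ 0.7 -0.8 -0.5] w 0.3704221214107621
side branch_tip [(array([ 0.5049, -0.0262,  0.2036]), 0.69)]
side steel_eye [(array([0.3581, 0.3441, 0.1401]), 0.8), (array([0.4636, 0.1691, 0.1425]), 0.79), (array([ 0.552 , -0.0324,  0.2024]), 0.61)]
side brass_eye [(array([ 0.5081, -0.2776,  0.1418]), 0.71)]
side jar [(array([ 0.6829,  0.3636, -0.0031]), 0.55)]
top branch_tip [(array([ 0.5029, -0.0238,  0.2009]), 0.65)]
top steel_eye [(array([ 0.5526, -0.0282,  0.2004]), 0.97), (array([0.3645, 0.3437, 0.1422]), 0.76), (array([0.4633, 0.1647, 0.1411]), 0.52)]
top brass_eye [(array([ 0.5071, -0.282 ,  0.1424]), 0.75)]
top jar [(array([ 6.781e-01,  3.663e-01, -3.000e-04]), 0.96)]
red 23 [0.70851366 0.04033848 0.20995863]
red 24 [ 0.66339028 -0.17039095  0.21152998]
red 13 [ 0.50343145 -0.02631754  0.21444523]
red 39 [0.04888145 0.73857546 0.18827062]
```

View pics/side6.png

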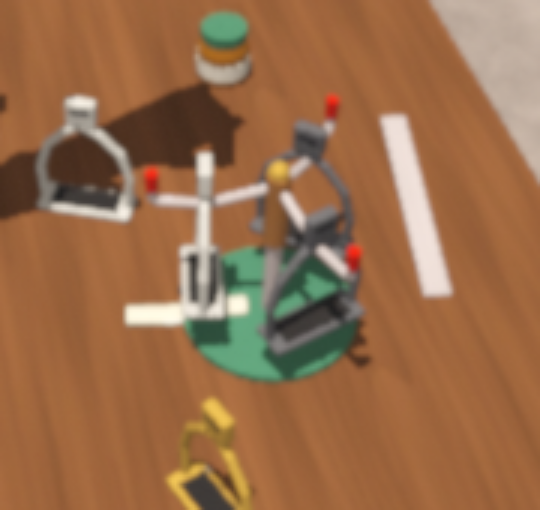

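The stirrup hangs on the branch at crop (205,180), between the cap (152,180) and the hub, and hangs upright. The brass stirrup and the jar are unmoved. One still second and a depth check before handing in.

>>> arm_command --pt "34 0 0 0 0 0 0" --pt "34 0 0 0 0 0 0" --pt "34 0 0 0 0 0 0" --pt "34 0 0 0 0 0 0" --pt "34 0 0 0 0 0 0"

```text
clock: 15.75
position: [0.4747, 0.164, 0.5297]
ee_rot: [0.164, 1.565, -0.164]
force: [-0.1, -0.5, -0.2]
width: 0.37
```

```bash
python3 - <<'E'
from h import *
im=get_image('top');P=cloud(im); m=(P[...,2]>.18)&(np.hypot(P[...,0]-.5525,P[...,1]+.035)<.03)&(P[...,2]<.235)
q=P[m]; c=q[q[:,2]>.205].mean(0); tip=np.array([.503,-.0263]); ax=np.array([.625,-.052]); u=(ax-tip)/np.linalg.norm(ax-tip)
d=c[:2]-tip; print('eye top',c,q[:,2].max(),'inward',d@u,'side',u[0]*d[1]-u[1]*d[0])
b=(P[...,2]>.04)&(P[...,2]<.1)&(np.hypot(P[...,0]-.553,P[...,1]+.036)<.07); t=P[b]; d=t[:,:2]-tip; s=-u[1]*d[:,0]+u[0]*d[:,1]; print('tread inward',(d@u).min(),(d@u).max(),'side',s.min(),s.max())
print(arm.sign_off())
E
```

```text
eye top [ 0.55534853 -0.02969046  0.21747337] 0.2291651668324055 inward 0.05192318237500793 side 0.007473047063071158
tread inward 0.03085743122949084 0.11902887436568367 side -0.06014183205482664 0.04893393372692066
the job is handed in; nothing more can be done
None
```

I turned the rack clockwise by about 76°, then hung the steel stirrup on the bare branch and handed the job in. The sign-off gave no verdict.

**What I did:** I caged the red cap between the fingers and walked it round until the branch lay over the white stripe. The stirrup I took was the steel one farthest from the base (0.59 m; the other two are at about 0.49 m). I lifted it over its neighbour, threaded it over the branch and lowered it until the arch seated at about 10 N. Then I let go and backed the arm off.

**Last checks, by camera:**

| Check | Measured | Required |
|---|---|---|
| Eye inwards of the cap | about 52 mm | 5 to 95 mm |
| Eye sideways of the branch | about 7 mm | within 20 mm |
| Eye height against the cap centre | about level (0 to 2 mm off) | 12 mm below to 22 mm above |
| Branch direction against the stripe | within about 1–2° | within 15° |

- **Upright:** the side view shows it hanging straight. The tread's sideways spread suggests a tilt of about 5°, against a limit of 15°.
- **Bystanders:** the brass stirrup and the jar read within about 5 mm of where they started, which is close to the networks' stated accuracy.
- **Arm:** it is clear of everything; the job took about 16 s of the 56 s.

The side and top views disagree by 4 mm on the eye's sideways position, well inside the limit. The tread's inward spread in the last depth check came out too wide (88 mm against a 42 mm tread). I put that down to other parts in the patch and did not use it.

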